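Slide the specimen carriage to the index stop

TASK

Bring the specimen carriage on the rail to its reading position: with the fingertips press down the rubber pad in the carriage's middle to free the brake and, keeping it down, push the carriage along the rail until it is right up against the stop that bears the pin with the ball on top. Then let the pad come up, so that the brake holds the carriage there, and move clear. Do not drag the carriage against its brake, and leave everything else on the bench where it stands; nothing needs to be grasped or lifted.

Things in the scene. Friction and masses are not known exactly. Their poses are not given: they have to be found in the camera images.
- rail: straight aluminium specimen rail lying fixed on the bench, 470 mm long, 60 mm wide, 26 mm high, with black graduations. Origin at the centre of its underside; its y axis runs along the rail (the carriage slides along it), its x axis points across the rail, away from the robot.
- carriage (a joint): carriage position along the rail, m: 0 at the rail's middle, growing along the rail's +y. With the pad up a brake holds it (12 to 19 N along the rail would drag it, wrongly); with the pad down 2 mm or more it slides freely (a few N). The brake sets again when the pad is let up.
- carriage_mid (a point): middle of the carriage, on the rail's centre line, 50 mm above the bench. The carriage is a white block riding on the rail, 110 mm along it and 80 mm wide; the end faces that meet the stops lie 55 mm from the middle. A black wing with a glass slide sticks out 62 mm further on the side away from the robot (top 34 mm above the bench).
- pad_top (a point): centre of the top of the black ribbed pad in the carriage's middle: 54 mm along the rail, 44 mm across, 50 mm above the bench when up; it goes straight down, and the low sides beside it never stand above it. A ridge across the carriage stands at each end of the pad, inner face 29 mm from the middle, 8 mm thick, top 60 mm above the bench: a fingertip on the pad can push it.
- pad (a joint): how far the pad is pressed down, in m: about 0 when up (brake on), 0.008 fully down; the spring takes about 14 N to start and 17 N fully down. From 0.002 the brake is off; 5 mm is a good depth.
- index_stop_mid (a point): middle of the top of the index stop's block, on the rail's centre line, 50 mm above the bench: a steel block across the rail, clamped fast near either end, bearing an upright pin with a ball (26 mm across, top 107 mm above the bench). Block 24 mm along the rail, 80 mm across. The carriage's middle is 67 mm from this point when against it.
- plain_stop_mid (a point): the same point of the plain stop near the other end of the rail: the same steel clamp block, without pin and ball.
- dropper: amber glass dropper bottle with black cap, 36 mm across, 80 mm tall; origin at the centre of its underside. Bystander on the robot's side of the rail.
- slide_box: closed flat grey slide box with white lid, 85 x 100 x 33 mm; origin at the centre of its underside. Bystander on the robot's side of the rail.
- marker: white marker pen with black cap lying on the bench, about 134 x 13 x 13 mm; origin under its barrel. Bystander on the robot's side of the rail.
- petri: closed clear petri dish, 94 mm across, 18 mm tall; origin at the centre of its underside. Bystander beyond the rail.
- jar: specimen jar with white cap, 52 mm across, 62 mm tall; origin at the centre of its underside. Bystander beyond the rail.
- tweezers: steel tweezers lying flat, 128 mm long, 6 mm high; origin under their middle. Bystander beyond the rail.
Not all that is in view belongs to the job. What is shaped like the part that bears index_stop_mid but red is not meant.

How it is judged:
By the outcome, as a careful person would: the job done as asked, in the order asked, and still so for the second after the job is handed in, with the robot touching nothing.
It also fails if it takes over 35 s, if anything falls off the work surface, if the arm or the gripper's body presses on something with over 40 N, if the wrist force passes 120 N, or if a joint passes its speed limit or range.

ROBOT

A 6-joint arm with a two-finger parallel gripper is mounted at the origin on the work surface. World frame = base frame: x ahead of the robot, y to its left, z up, the work surface at z = 0. Lengths are in m, angles in degrees, forces in N, time in s.
With the tool pointing down it reaches from about 0.275 to 1 m from the base axis. Payload 8.4 kg.
Tool frame: the origin (TCP) lies at the very end of the fingers, on their centre line; the grasp point (between the pads) lies 19 mm behind it (env.grasp_offset is the distance from the TCP to the grasp point, in m); z points along the fingers, y is the direction in which the jaws open and shut (so a half turn about z gives the same grasp; the last joint's range is limited). The gripper opens to 85 mm and grips with 20 to 120 N. Pads are 22 mm wide; open, the fingers measure 114 mm over their backs; the gripper's body (76 mm by 85 mm) begins 54 mm behind the grasp point. The pads swing forward as they close: fully open they stand 13 mm farther back than shut.
Start: joints at [75.894, 20.225, 93.587, -0, 66.188, -0.138], TCP at [0.151, 0.607, 0.231] pointing down, gripper open.
Joint ranges: [-150.9, 150.9], [-52.94, 120.26], [3.33, 152.33], [-74.26, 254.26], [0, 154.13], [-172.89, 172.89]. Speed limits (degrees/s): [127.2, 127.2, 159.86, 180, 180, 180].

INTERFACE

Orientations are given as a 3x3 rotation matrix whose columns are the frame's x, y, z axes.
In Python, from station import env, imaging, job, boxes_of, masks_of, pinpoint gives the robot as it stands.
- The arm moves only by the tool move_arm, never from a script. Its argument "rows" is a list of rows, each a list of 4 numbers: the shift along the tool's x, y, z in cm, then the turn about the tool's z in rad. In form: [[dx, dy, dz, roll], ...]. A call has 1 to 8 rows; each row shifts and turns the commanded pose from where the row before left it, along the tool's axes as they then stand; what a row does not reach is not made up. A row lasts 1/8 s, in which the tool goes at most 62.5 mm and 10.7 degrees, less where a joint would pass 70% of its speed; a pose out of reach is approached as far as the arm can. A call with a gripper value outside its range is refused whole. "jaw" is the finger opening in cm, from 0 to 8.54, set as the call begins (left out, the last holds). The fingers move at their own pace and stop on an object; "squeeze" is the grip in N (left out, the last holds). Time passes only in rows, so rows that do not move let the fingers close. It gives the time, the measured TCP pose, the force and the opening at its end, in the units of the state.
- env.state(): the state, without advancing time (a new reading comes with each control period).
- imaging.grab_frame(name): name is "side" or "top"; returns the picture (480x640x3 uint8, red, green, blue); there is no depth.
- imaging.calibration(name): a dict with "fx", "fy", "cx", "cy" (pixels), "xyz" and "attitude" of the camera in the world. Camera axes: x right, y down, z forward; pixel columns grow to the right and rows downward; lengths in m; the calibration is good to about 2 mm. A picture is of the moment at which its call begins. calibration takes no time and is no camera call.
- job.hand_in(): hands the job in, once; it reports no verdict.
Trained networks look in the newest picture that a camera, given by its name, has taken for a name from the list of things; names that differ only in an ending like _2 or _b are one class to them, and where a whole thing is asked for, a point or a joint stands for the part that bears it (a point fixed in the world has none). Each returns a list of dicts, best first, with "score" (0 to 1); they miss things now and then, are a little off and sometimes report something else, mostly with a low value. They report only what shows in the picture. A call takes as long as a camera call. They do not tell look-alikes from the thing itself.
- boxes_of(query, camera): "extent" ([left, top, width, height] in pixels, round what is visible of it).
- masks_of(query, camera): "pixels" (480x640 bool, what is visible of it) and "extent" ([left, top, width, height] in pixels, round what is visible of it).
- pinpoint(query, camera): "xy" ([column, row] in pixels: a listed point, or the origin of a listed thing).
The state is a dict: "t": time; "qpos": joint angles; "qd": joint speeds; "tau": joint torques, N m; "tcp_pos": TCP position; "orientation": TCP orientation; "force": force on the tool from outside, world axes, zero at the start; "torque": the same for the moment, N m; "opening": finger opening in m.
Only numpy, scipy, OpenCV 4.12 (cv2) and the standard library are available. Lean on these libraries where they do the work, as an engineer would, in place of code of your own. Each camera call takes 0.05 s, during which the arm holds its last target. There are 200 camera calls.

## Working session

There is one attempt and no reset: what is moved stays moved. The work goes in short steps, Python scripts to look and compute and a tool call to move; the robot and the scene stay as the last step left them, time stands still between calls to the robot, and variables do not carry over. Pictures are saved under pics/ and viewed, about 8 in all and at most 12, crops included, and the job is handed in when it is done.

Besides the shell and the picture viewer there is one more tool, called after "Emit:" by a JSON object that holds its "op" and its "data", one argument or row to a line. move_arm: Moves the arm, as the interface text tells. Its arguments: {"type":"object","properties":{"rows":{"type":"array","items":{"type":"array","items":{"type":"number"}}},"jaw":{"type":"number"},"squeeze":{"type":"number"}},"required":["rows"]}

```bash
mkdir -p pics
cat > h.py <<'E'
import numpy as np, cv2
from station import env, imaging, job, boxes_of, masks_of, pinpoint
def ray(cam,xy,z):
    c=imaging.calibration(cam); R=np.array(c["attitude"]); p=np.array(c["xyz"])
    d=R@np.array([(xy[0]-c["cx"])/c["fx"],(xy[1]-c["cy"])/c["fy"],1]); return p+d*(z-p[2])/d[2]
def save(cam,name,crop=None,s=1):
    im=imaging.grab_frame(cam)[:,:,::-1]
    if crop: x,y,w,h=crop; im=im[y:y+h,x:x+w]
    cv2.imwrite("pics/"+name,cv2.resize(im,None,fx=s,fy=s,interpolation=cv2.INTER_CUBIC))
E
python3 - <<'E'
from h import *
save("top","t1.png");save("side","s1.png")
print(np.round(env.state()["orientation"],3).tolist(),env.state()["t"], imaging.calibration("top")["xyz"],imaging.calibration("side")["xyz"])
for q,z in [("carriage_mid",.05),("pad_top",.05),("index_stop_mid",.05),("plain_stop_mid",.05),("rail",0),("dropper",0),("slide_box",0),("marker",0),("jar",0)]:
  for c in ("top","side"):
    print(q,c,[(round(d["score"],2),np.round(d["xy"]).tolist(),np.round(ray(c,d["xy"],z),3).tolist()) for d in pinpoint(q,c)[:3]])
E
```

```text
[[-0.97, 0.241, -0.0], [0.241, 0.97, -0.001], [-0.0, -0.001, -1.0]] 0.1 [ 0.51021748 -0.00317891  0.75275442] [0.3490013  0.41357705 0.55802804]
carriage_mid top [(0.69, [303.0, 268.0], [0.54, 0.029, 0.05])]
carriage_mid side [(0.9, [345.0, 266.0], [0.524, 0.032, 0.05])]
pad_top top []
pad_top side [(0.87, [342.0, 265.0], [0.527, 0.033, 0.05]), (0.72, [345.0, 264.0], [0.525, 0.029, 0.05])]
index_stop_mid top [(0.64, [408.0, 304.0], [0.488, -0.135, 0.05]), (0.57, [500.0, 314.0], [0.478, -0.274, 0.05])]
index_stop_mid side [(0.96, [407.0, 205.0], [0.497, -0.134, 0.05]), (0.84, [444.0, 167.0], [0.478, -0.262, 0.05])]
plain_stop_mid top [(0.96, [173.0, 232.0], [0.591, 0.237, 0.05])]
plain_stop_mid side [(0.9, [220.0, 357.0], [0.588, 0.237, 0.05])]
rail top [(0.59, [288.0, 267.0], [0.542, 0.057, 0.0]), (0.32, [241.0, 130.0], [0.778, 0.146, 0.0])]
rail side [(0.94, [326.0, 294.0], [0.54, 0.057, 0.0])]
dropper top [(0.98, [202.0, 319.0], [0.453, 0.197, 0.0]), (0.74, [409.0, 301.0], [0.492, -0.146, 0.0]), (0.6, [240.0, 130.0], [0.777, 0.149, 0.0])]
dropper side [(0.94, [333.0, 404.0], [0.449, 0.199, 0.0]), (0.24, [373.0, 354.0], [0.435, 0.111, 0.0])]
slide_box top [(0.6, [345.0, 375.0], [0.369, -0.042, 0.0])]
slide_box side [(0.69, [454.0, 292.0], [0.374, -0.044, 0.0])]
marker top [(0.93, [257.0, 323.0], [0.449, 0.105, 0.0]), (0.64, [392.0, 205.0], [0.652, -0.115, 0.0]), (0.46, [332.0, 164.0], [0.722, -0.012, 0.0])]
marker side [(0.67, [371.0, 350.0], [0.44, 0.107, 0.0])]
jar top [(0.65, [330.0, 163.0], [0.723, -0.01, 0.0])]
jar side [(0.74, [253.0, 225.0], [0.719, -0.006, 0.0])]
```

View pics/t1.png

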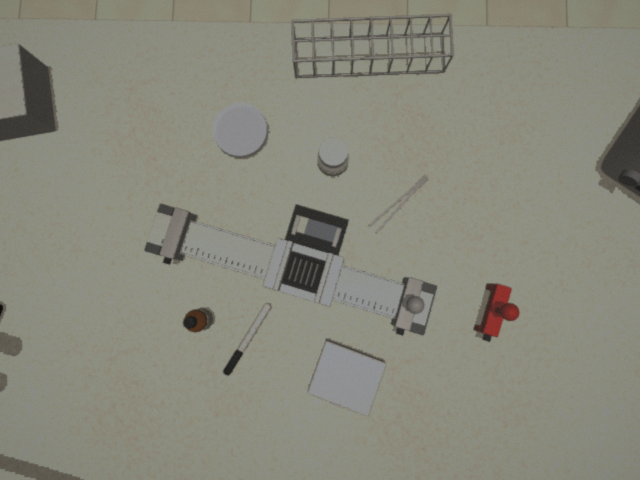

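View pics/s1.png

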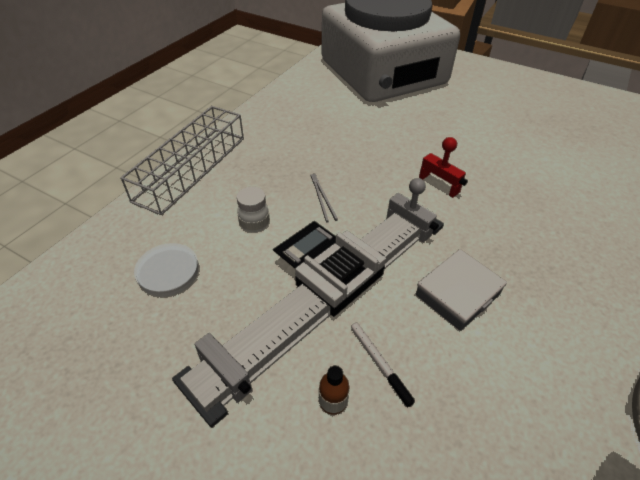

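The top picture shows the carriage with its pad at about (303,270), the plain stop at (173,234) and the grey stop with ball on the rail at (410,304). Candidates for the index stop are the grey one at top (410,304) / side (410,208) and the red one at top (497,312) / side (443,167). The grey one fits because it is steel, clamped on the rail and bears the ball. The red one stands off the rail and is excluded. I'll confirm this in a crop and refine the pad position.

Run:
```python
from h import *
save("top","t2.png",(250,190,280,160),2.8)
im=imaging.grab_frame("top"); g=im.max(2)
sub=np.zeros_like(g); sub[245:298,278:330]=(g[245:298,278:330]<75)
n,l,st,ce=cv2.connectedComponentsWithStats(sub)
for i in range(1,n):
  if st[i,4]>60:
    c,(w,h),a=cv2.minAreaRect(np.argwhere(l==i)[:,::-1].astype(np.float32)); print(st[i],c,w,h,a,ray("top",c,.05))
for c in("top","side"):
  print(c,[(round(d["score"],2),d["extent"]) for d in masks_of("pad",c)[:2]])
  print(c,[(round(d["score"],2),d["extent"]) for d in masks_of("index_stop_mid",c)[:3]])
```

```text
[303 245  27   8 121] (316.0, 248.5) 7.0 26.0 90.0 [0.5707001  0.00998788 0.05      ]
[ 281  251   44   42 1109] (302.8577880859375, 271.807373046875) 36.7805290222168 33.42814254760742 16.699243545532227 [0.53365496 0.02944245 0.05      ]
top [(0.8, [282.2, 255.5, 39.2, 35.3])]
top [(0.71, [473.6, 284.8, 46.1, 54.8]), (0.7, [391.0, 276.7, 31.8, 60.2])]
side [(0.86, [322.2, 246.1, 40.3, 35.3])]
side [(0.89, [384.5, 177.8, 52.5, 65.0]), (0.66, [420.0, 137.6, 47.6, 59.5])]
```

View pics/t2.png

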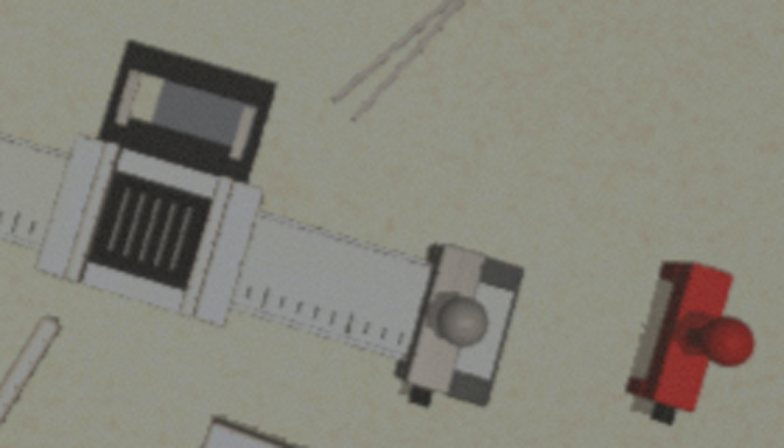

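The crop confirms that the grey steel stop with the ball, at top (410,304), sits on the rail. The red one, at (497,312), stands on the bench off the rail. The pad is at about (0.534, 0.029). Moving above it now with the fingers shut.

Emit:
{"op": "move_arm", "data": {
  "rows": [
    [-3.2,-3.0,0,0],
    [-3.2,-3.0,0,0],
    [-3.2,-3.0,0,0],
    [-3.2,-3.0,0,0],
    [-3.2,-3.0,0,0],
    [-3.2,-3.0,0,0],
    [-3.2,-3.0,0,0],
    [-3.2,-3.0,0,0]
  ],
  "jaw": 0
}}

```text
t: 2.3
tcp_pos: [0.3421, 0.3107, 0.2315]
orientation: [[-0.97, 0.241, 0.001], [0.241, 0.97, 0.0], [-0.0, 0.001, -1.0]]
force: [-0.5, 0.0, -0.0]
opening: 0.0001
```

Emit:
{"op": "move_arm", "data": {
  "rows": [
    [-3.2,-3.0,0,0],
    [-3.2,-3.0,0,0],
    [-3.2,-3.0,0,0],
    [-3.2,-3.0,0,0],
    [-3.2,-3.0,0,0],
    [-3.2,-3.0,0,0],
    [-3.2,-3.0,0,0],
    [-3.2,-3.0,0,0]
  ]
}}

```text
t: 3.3
tcp_pos: [0.5326, 0.0158, 0.2315]
orientation: [[-0.97, 0.242, 0.0], [0.242, 0.97, 0.0], [-0.0, 0.0, -1.0]]
force: [0.4, 0.3, 0.9]
opening: -0.0001
```

Emit:
{"op": "move_arm", "data": {
  "rows": [
    [0.1,0.6,3.5,0],
    [0,0,4,0],
    [0,0,4,0],
    [0,0,3,0],
    [0,0,1.2,0],
    [0,0,0,0]
  ]
}}

```text
t: 4.05
tcp_pos: [0.5322, 0.0232, 0.0741]
orientation: [[-0.97, 0.241, -0.001], [0.241, 0.97, -0.0], [0.001, -0.0, -1.0]]
force: [0.9, 0.1, 0.1]
opening: -0.0001
```

Run:
```python
from h import *
save("side","s2.png",(260,160,200,150),4)
s=env.state();print(s["tcp_pos"],s["force"],s["t"])
```

```text
[0.53286545 0.02322492 0.07490019] [-0.51851343  0.34449254  0.03773767] 4.1
```

View pics/s2.png

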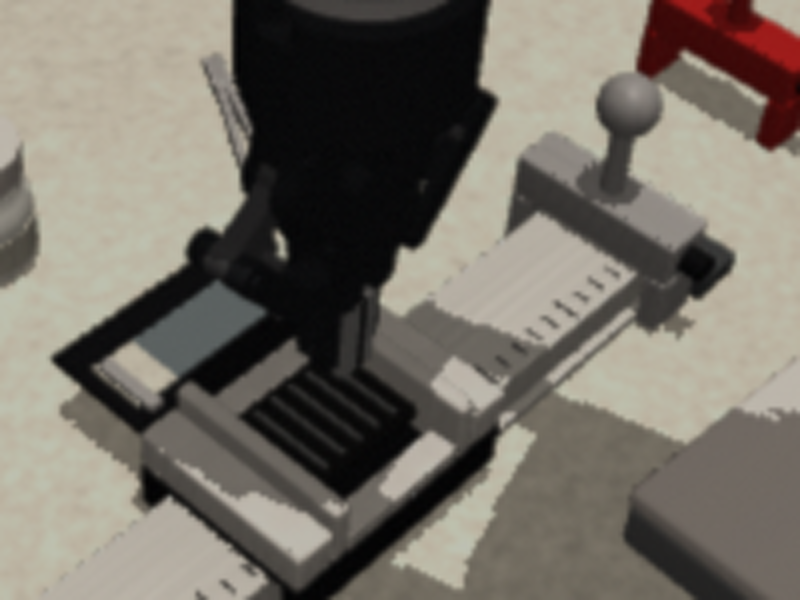

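The fingertips are over the pad between the ridges (tip at about side (346,254)), so I press straight down.

Emit:
{"op": "move_arm", "data": {
  "rows": [
    [0,0,1.2,0],
    [0,0,0.7,0],
    [0,0,0.5,0],
    [0,0,0.2,0],
    [0,0,0,0]
  ]
}}

```text
t: 4.72
tcp_pos: [0.5323, 0.0232, 0.0489]
orientation: [[-0.97, 0.241, -0.0], [0.241, 0.97, 0.0], [0.0, -0.0, -1.0]]
force: [-3.8, -0.3, 14.8]
opening: -0.0001
```

Emit:
{"op": "move_arm", "data": {
  "rows": [
    [0,0,0.2,0],
    [0,0,0.2,0],
    [0,0,0,0]
  ]
}}

```text
t: 5.1
tcp_pos: [0.5324, 0.0232, 0.0452]
orientation: [[-0.97, 0.241, -0.0], [0.241, 0.97, 0.0], [0.0, 0.0, -1.0]]
force: [-4.4, 0.6, 15.2]
opening: -0.0002
```

Emit:
{"op": "move_arm", "data": {
  "rows": [
    [0,-0.4,0,0],
    [0,-0.5,0,0],
    [0,-0.6,0,0],
    [0,-0.7,0,0],
    [0,-0.7,0,0],
    [0,-0.6,0,0],
    [0,-0.5,0,0],
    [0,0,0,0]
  ]
}}

```text
t: 6.1
tcp_pos: [0.5219, -0.0158, 0.045]
orientation: [[-0.97, 0.242, -0.001], [0.242, 0.97, 0.0], [0.001, -0.0, -1.0]]
force: [-6.0, 0.2, 15.5]
opening: 0.0001
```

Run:
```python
from h import *
save("side","s3.png",(260,130,200,150),4)
for q in("carriage_mid","pad_top"):print([(round(d["score"],2),np.round(d["xy"]).tolist(),np.round(ray("side",d["xy"],.05),3).tolist()) for d in pinpoint(q,"side")[:2]])
```

```text
[(0.65, [360.0, 249.0], [0.519, -0.009, 0.05])]
[(0.58, [360.0, 251.0], [0.518, -0.004, 0.05])]
```

View pics/s3.png

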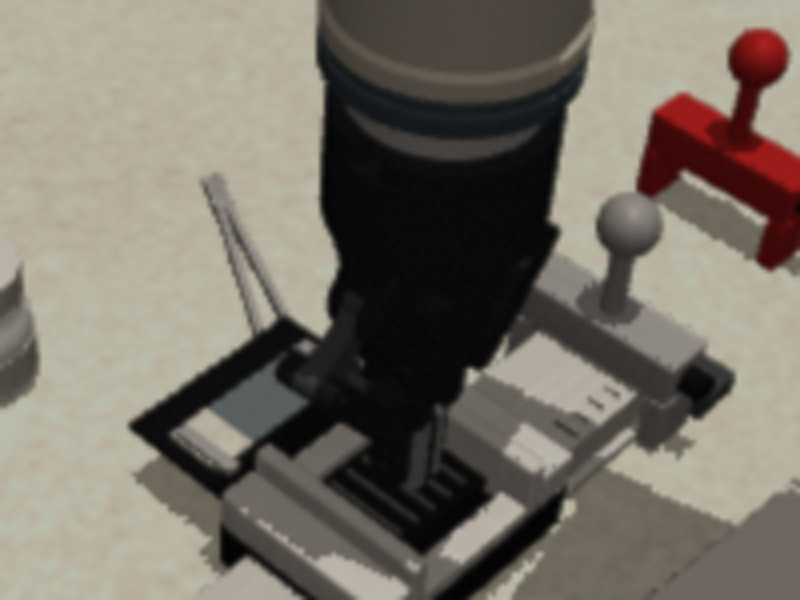

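The carriage slides freely with the pad down. The picture shows it about 4 cm nearer the index stop, and the stop itself is still clear.

Emit:
{"op": "move_arm", "data": {
  "rows": [
    [0.05,-0.5,0,0],
    [0.05,-0.8,0,0],
    [0.05,-0.9,0,0],
    [0.02,-0.9,0,0],
    [0.02,-0.8,0,0],
    [0,-0.6,0,0],
    [0,-0.4,0,0],
    [0,0,0,0]
  ]
}}

```text
t: 7.25
tcp_pos: [0.5092, -0.063, 0.0453]
orientation: [[-0.97, 0.242, 0.0], [0.242, 0.97, -0.0], [-0.0, -0.0, -1.0]]
force: [-3.9, 0.0, 15.8]
opening: 0.0001
```

Emit:
{"op": "move_arm", "data": {
  "rows": [
    [0,-0.3,0,0],
    [0,-0.3,0,0],
    [0,-0.3,0,0],
    [0,-0.2,0,0],
    [0,0,0,0]
  ]
}}

```text
t: 7.88
tcp_pos: [0.5064, -0.0735, 0.0452]
orientation: [[-0.97, 0.242, 0.0], [0.242, 0.97, -0.0], [-0.0, 0.0, -1.0]]
force: [-5.5, 1.0, 15.3]
opening: -0.0001
```

Run:
```python
from h import *
save("side","s4.png",(280,130,200,150),4)
```

```text
(no output)
```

View pics/s4.png

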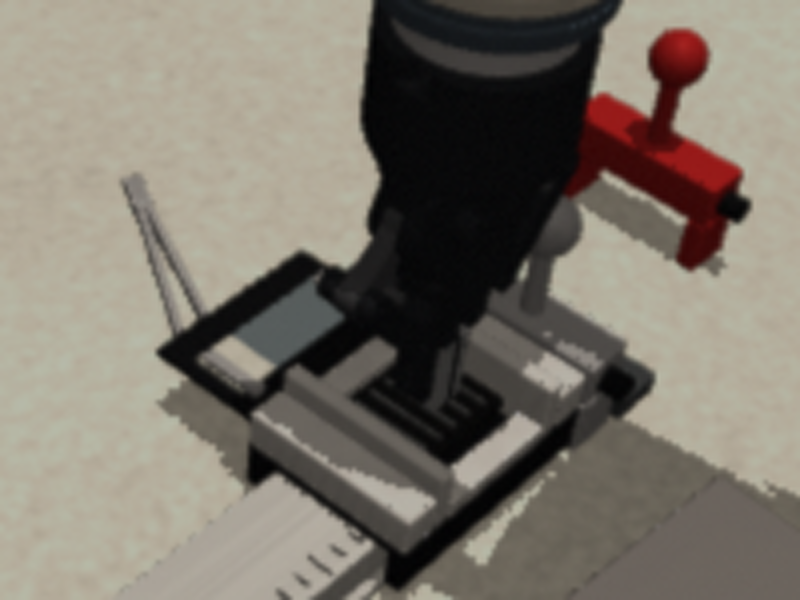

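The carriage's end is a few mm short of the stop block, and the body is still clear of the ball. I continue gently.

Emit:
{"op": "move_arm", "data": {
  "rows": [
    [0,-0.2,0,0],
    [0,-0.2,0,0],
    [0,-0.2,0,0],
    [0,0,0,0]
  ]
}}

```text
t: 8.43
tcp_pos: [0.5056, -0.0784, 0.0454]
orientation: [[-0.97, 0.242, 0.001], [0.242, 0.97, 0.001], [-0.001, 0.002, -1.0]]
force: [-2.0, 8.7, 15.3]
opening: -0.0004
```

Emit:
{"op": "move_arm", "data": {
  "rows": [
    [0,-0.1,0,0],
    [0,-0.1,0,0],
    [0,0,0,0]
  ]
}}

```text
t: 8.8
tcp_pos: [0.5057, -0.0801, 0.0455]
orientation: [[-0.97, 0.242, 0.002], [0.242, 0.97, 0.001], [-0.002, 0.002, -1.0]]
force: [-1.0, 10.5, 15.6]
opening: 0.0
```

The pushing force has risen to about 10 N while the tip nearly stalls, so the carriage is against the stop. I let the pad up straight.

Emit:
{"op": "move_arm", "data": {
  "rows": [
    [0,0,-0.2,0],
    [0,0,-0.2,0],
    [0,0,-0.3,0],
    [0,0,-1,0],
    [0,0,-3,0],
    [0,0,-5,0],
    [0,0,-5,0],
    [0,0,-5,0]
  ]
}}

```text
t: 9.8
tcp_pos: [0.504, -0.0813, 0.2433]
orientation: [[-0.97, 0.242, 0.0], [0.242, 0.97, -0.0], [-0.0, -0.0, -1.0]]
force: [1.3, -0.3, -0.7]
opening: 0.0001
```

Emit:
{"op": "move_arm", "data": {
  "rows": [
    [0,3,0,0],
    [0,5,0,0],
    [0,5,0,0],
    [0,5,0,0],
    [0,5,0,0],
    [0,4,0,0],
    [0,0,0,0]
  ]
}}

```text
t: 10.68
tcp_pos: [0.5698, 0.183, 0.2413]
orientation: [[-0.971, 0.239, 0.0], [0.239, 0.971, 0.0], [0.0, 0.0, -1.0]]
force: [0.0, -0.5, 0.0]
opening: 0.0003
```

Run:
```python
from h import *
save("side","s5.png",(340,130,150,112),5)
save("top","t5.png",(310,200,160,160),3.7)
s=env.state();print(s["tcp_pos"],s["force"],s["t"])
for q in("carriage_mid","index_stop_mid"):
  for c in("side","top"):print(q,c,[(round(d["score"],2),np.round(d["xy"]).tolist(),np.round(ray(c,d["xy"],.05),3).tolist()) for d in pinpoint(q,c)[:2]])
```

```text
[0.56919127 0.18061049 0.24114351] [-0.07678888 -0.67442245  0.03877031] 10.775
carriage_mid side [(0.82, [388.0, 228.0], [0.501, -0.07, 0.05]), (0.62, [333.0, 400.0], [0.442, 0.214, 0.05])]
carriage_mid top [(0.98, [367.0, 286.0], [0.514, -0.071, 0.05]), (0.54, [369.0, 290.0], [0.509, -0.074, 0.05])]
index_stop_mid side [(0.79, [410.0, 206.0], [0.491, -0.135, 0.05]), (0.76, [444.0, 164.0], [0.48, -0.268, 0.05])]
index_stop_mid top [(0.74, [408.0, 300.0], [0.494, -0.134, 0.05]), (0.68, [498.0, 313.0], [0.478, -0.272, 0.05])]
```

View pics/s5.png

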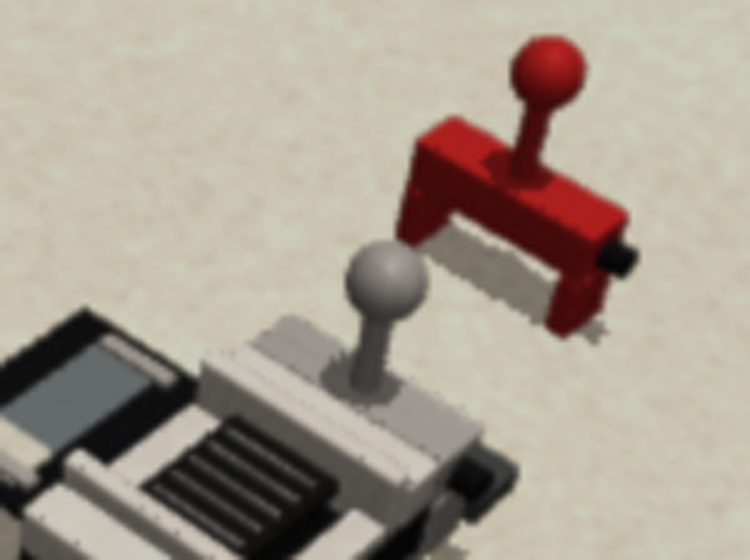

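View pics/t5.png

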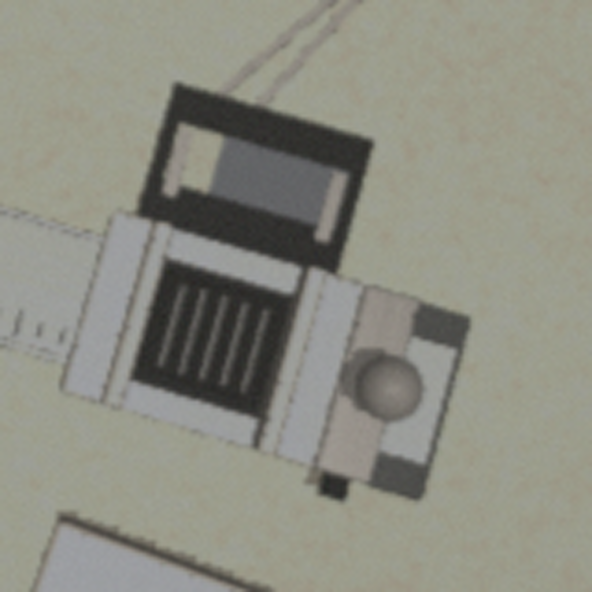

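Both views show the carriage's end face flush with the index stop and no gap, at top about (403,290). The pad is up and the tweezers lie as before. Handing in.

```bash
python3 -c "
from h import *
print(job.hand_in())"
```

```text
the job is handed in; nothing more can be done
None
```

The carriage is now flush against the grey index stop with the ball, and its brake is on. I handed the job in at about 10.8 s of the allowed 35 s.

- **Pressing and pushing:** With the fingers shut I pressed the pad about 5 mm down (about 15 N). I slid the carriage about 10 cm along the rail until the pushing force rose to about 10 N at the stop. I then lifted straight up and moved clear.
- **Final position:** Both cameras show no gap between the carriage and the stop, and the pad is up. From the found points, the carriage's middle is about 65–66 mm from the stop's point. The task gives 67 mm, so the difference is within what the cameras can resolve.
- **Contact with the robot:** The wrist force was back to about zero at the end, so the robot is touching nothing.
- **Other items:** The tweezers and the red look-alike stop are unmoved in the last pictures. I did not measure the other bench items again. The arm passed over the bench at about 0.23 m and felt no contact on the way.

No check failed. The top and side cameras disagreed by up to about 15 mm on where the carriage was at first. I settled that by measuring the pad itself in the top picture.

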